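# Unclamp an instrument frame and hold it up level for inspection

### The job

Take the loose clamp strap off the stud of the fixture and hang it by its eye on the upright parking post, setting it down flat on the post's round foot and letting go of it, not dropping it. Then take the hexagonal frame by its bridge handle, lift it off the base plate and finish while still holding it in the gripper, level and steady, with its underside at least 10 cm above the bench, for inspection from below. Do not lift the frame before the strap is parked, never let it tip over, and leave the dishes, the bottle and the screwdriver where they are.

Things in the scene. Friction and masses are not known exactly. Their poses are not given: they have to be found in the camera images.
- base: Fixed bronze base plate 160 (x) x 250 (y) x 14 mm; origin: centre of underside, on the bench. At (0, -85) a clamp block 36 x 32 mm, top 54 mm above the bench, carries an upright stud, diameter 12, up to 68 mm. Two upright dowels, diameter 10, 14 mm tall, at (+-46.5, 52) stand inside the frame's corners with about 2.5 mm play.
- frame: Loose gold hexagonal ring frame, 0.35 to 0.6 kg, seated over the dowels: 120 mm across flats (y), 139 across corners (x), walls 12 thick, 40 high, a black board inside up to 27 mm. Origin: centre of underside, 14 mm above the bench at the start, z up. A bridge handle spans its middle along x. To clear the dowels lift it straight up over 15 mm.
- handle (a point): Centre of the frame's bridge handle, 79 mm above the frame's origin: a straight bar along the frame's x, 14 mm wide (y), 12 mm tall, free length 104 mm between its two 12 mm uprights. The frame's centre of mass lies straight below this point. Nothing within 40 mm beneath the bar.
- strap: Loose flat aluminium bar 32 (x) x 112 (y) x 10 mm, 0.06 to 0.1 kg, with a round through hole (eye), diameter 20. Origin: hole centre on the underside, z up; bar from y = -20 to +92, centre of mass near y = +38. Starts flat, eye around the stud, far end on the frame's rim, underside 54 mm above the bench; from y = 18 to 75 free beneath (40 mm).
- post: Fixed parking post: round dark steel foot, radius 48 mm, 16 mm high, with an upright pin of diameter 12 on its centre, tapering to 6 mm above 64 mm and ending 78 mm above the bench. Origin: on the pin's axis, at bench height. It stands in either of two places, the larger dish in the other.
- dish: Loose small open aluminium dish with screws, radius 34 mm, 18 mm high; origin at the centre of its underside. Bystander.
- dish2: Loose smaller open aluminium dish with screws, radius 30 mm, 18 mm high; origin at the centre of its underside. Bystander.
- bottle: Loose white plastic bottle, radius 20 mm, 85 mm tall; origin at the centre of its underside. Bystander.
- driver: Loose screwdriver lying on the bench, 170 mm long along its x. Bystander.
Mind the look-alikes: they are no part of the job. Leave any green look-alike of the frame alone. What is shaped like the strap but blue is not meant.

How it is judged:
By the outcome, as a careful person would: the job done as asked, in the order asked, and still so for the second after the job is handed in, while the arm keeps its last pose, push and grip.
It also fails if it takes over 61 s, if anything falls off the work surface, if the arm or the gripper's body presses on something with over 40 N, if the wrist force passes 120 N, or if a joint passes its speed limit or range.

### The arm

A 6-joint arm with a two-finger parallel gripper is mounted at the origin on the work surface. World frame = base frame: x ahead of the robot, y to its left, z up, the work surface at z = 0. Lengths are in m, angles in rad, forces in N, time in s.
With the tool pointing down it reaches from about 0.35 to 0.975 m from the base axis. Payload 4.9 kg.
Tool frame: the origin (TCP) lies on the centre line of the jaws, within the pads' length; the fingertips stand 8 mm ahead of it and the grasp point (between the pads) lies 11 mm behind it; z points along the fingers, y is the line along which they close (so a half turn about z gives the same grasp; the last joint's range is limited). The gripper opens to 85 mm and grips with 20 to 120 N. Pads are 22 mm wide; open, the fingers measure 114 mm over their backs; the gripper's body (76 mm by 85 mm) begins 54 mm behind the grasp point. The pads swing forward as they close: fully open they stand 13 mm farther back than shut.
Start: joints at [1.145, 0.053, 1.613, -0, 1.476, -0.119], TCP at [0.189, 0.596, 0.239] pointing down, gripper open.
Joint ranges: [-3.01, 3.01], [-1.01, 2.22], [0.06, 2.58], [-1.02, 4.17], [0.09, 2.62], [-3.14, 3.14]. Speed limits (rad/s): [2.57, 2.57, 3.14, 3.14, 3.14, 3.14].

### API

Orientations are given as a rotation vector (axis times angle).
In Python, from station import ctrl gives the robot as it stands.
- The arm moves only by the tool shift_gripper, called after ">>>" as name(argument=value, ...) on one line, values as JSON. Schema: {"type":"object","properties":{"ticks":{"type":"string"},"grip_force":{"type":"number"},"only":{"type":"string"},"quiet":{"type":"boolean"},"lines":{"type":"string"}},"required":["ticks"],"additionalProperties":false}. ticks is a string of 1 to 20 rows, parted by a bar, with the numbers parted by commas; each row has 7 numbers: the finger opening in m, then dx, dy, dz in normalised numbers (1 is 0.6 m), then a rotation vector rx, ry, rz in a scale on which 1.0 is pi rad; each row is the pose to reach, as a shift and turn from the pose commanded when the call began, along the tool's axes at that moment; what a row does not reach only later rows make up. A row lasts 1/12 s, in which the tool goes at most 0.0417 m and 0.125 rad, less where a joint would pass 70% of its speed; a pose out of reach is approached as far as the arm can. The fingers move at their own pace and stop on an object; grip_force is the grip in N (left out, the last holds). Time passes only in rows, so rows that do not move let the fingers close. The tool returns the time, the measured TCP pose, the force, the opening and the grip force at its end. only (a regular expression) keeps the lines of the reply that match it, lines (a string "A,B") keeps lines A to B, and quiet returns only ok. Input that does not fit is refused with a message, and nothing moves.
- ctrl.get_obs(): the state, without advancing time (a new reading comes with each control period).
- ctrl.get_image(name): name is "scene" or "top" or "wrist"; returns the picture (384x512x3 uint8, red, green, blue); there is no depth.
- ctrl.camera_params(name): a dict with "fx", "fy", "cx", "cy" (pixels), "T" (4x4, takes a point from camera to world coordinates); the wrist camera has in their place "tool_from_camera" (4x4, takes a point from camera to tool coordinates, whose origin is the TCP and whose axes are the flange's). Camera axes: x right, y down, z forward; pixel columns grow to the right and rows downward; lengths in m; the calibration is good to about 2 mm. The wrist camera is an equidistant fisheye: a pixel r from the principal point sees the ray r / f radians off the axis. A picture is of the moment at which its call begins: read the wrist's pose just before it. camera_params takes no time and is no camera call.
- ctrl.finish_job(): hands the job in; it is judged then, once.
Trained networks look in the newest picture that a camera, given by its name, has taken for a name from the list of things; names that differ only in an ending like _2 or _b are one class to them, and where a whole thing is asked for, a point or a joint stands for the part that bears it (a point fixed in the world has none). Each returns a list of dicts, best first, with "p" (0 to 1); they miss things now and then, are a little off and sometimes report something else, mostly with a low value. They report only what shows in the picture. A call takes as long as a camera call. They do not tell look-alikes from the thing itself.
- ctrl.find_in(camera, thing): "extent" ([left, top, right, bottom] in pixels, round what is visible of it).
- ctrl.cut_out(camera, thing): "mask" (384x512 bool, what is visible of it) and "extent" ([left, top, right, bottom] in pixels, round what is visible of it).
- ctrl.tip_of(camera, thing): "xy" ([column, row] in pixels: a listed point, or the origin of a listed thing).
The state is a dict: "t": time; "q": joint angles; "dq": joint speeds; "effort": joint torques, N m; "tool_pos": TCP position; "tool_rot": TCP orientation; "contact_force": force on the tool from outside, world axes, zero at the start; "wrist_torque": the same for the moment, N m; "opening": finger opening in m; "grip_force": force on a finger pad.
Only numpy, scipy, OpenCV 4.12 (cv2) and the standard library are available. Lean on these libraries where they do the work, as an engineer would, in place of code of your own. Each camera call takes 0.05 s, during which the arm holds its last target. There are 200 camera calls.

## Working session

There is one attempt and no reset: what is moved stays moved. The work goes in short steps, Python scripts to look and compute and a tool call to move; the robot and the scene stay as the last step left them, time stands still between calls to the robot, and variables do not carry over. Pictures are saved under pics/ and viewed, at most 10 in all, crops included, and the job is handed in when it is done.

```bash
ls; mkdir -p pics; cat > h.py <<'E'
import numpy as np, cv2
from station import ctrl
from scipy.spatial.transform import Rotation as R
def ray(cam,u,v):
    p=ctrl.camera_params(cam)
    d=np.array([(u-p["cx"])/p["fx"],(v-p["cy"])/p["fy"],1.])
    if cam=="wrist":
        r=np.hypot(d[0],d[1]); d=np.array([d[0]/r*np.sin(r),d[1]/r*np.sin(r),np.cos(r)]) if r>1e-9 else d
        o=ctrl.get_obs(); T=np.eye(4); T[:3,:3]=R.from_rotvec(o["tool_rot"]).as_matrix(); T[:3,3]=o["tool_pos"]
        T=T@p["tool_from_camera"]
    else: T=np.array(p["T"])
    return T[:3,3],T[:3,:3]@d
def at_z(cam,u,v,z):
    o,d=ray(cam,u,v); return o+d*(z-o[2])/d[2]
def proj(cam,P):
    p=ctrl.camera_params(cam)
    if cam=="wrist":
        o=ctrl.get_obs(); T=np.eye(4); T[:3,:3]=R.from_rotvec(o["tool_rot"]).as_matrix(); T[:3,3]=o["tool_pos"]
        T=T@p["tool_from_camera"]
    else: T=np.array(p["T"])
    c=T[:3,:3].T@(np.array(P)-T[:3,3])
    if cam=="wrist":
        r=np.hypot(c[0],c[1]); th=np.arctan2(r,c[2]); x,y=c[0]/r*th,c[1]/r*th
    else: x,y=c[0]/c[2],c[1]/c[2]
    return np.array([p["fx"]*x+p["cx"],p["fy"]*y+p["cy"]])
def save(cam,name,crop=None,s=1):
    im=ctrl.get_image(cam)[:,:,::-1]
    if crop: im=im[crop[1]:crop[3],crop[0]:crop[2]]
    cv2.imwrite("pics/"+name,cv2.resize(im,None,fx=s,fy=s,interpolation=cv2.INTER_CUBIC)); 
E
python3 - <<'E'
from h import *
save("top","top1.png",s=1.5)
for th in ["base","frame","handle","strap","post"]:
    for d in ctrl.tip_of("top",th)[:3]: print(th,round(d["p"],2),np.round(d["xy"],1))
for th in ["strap","frame","post"]:
    for d in ctrl.find_in("top",th)[:3]: print(th,round(d["p"],2),np.round(d["extent"]))
p=ctrl.camera_params("top");print(p)
print(R.from_rotvec(ctrl.get_obs()["tool_rot"]).as_matrix().round(3))
print(ctrl.camera_params("wrist"))
E
```

```text
pics
base 0.95 [240.9 198.2]
frame 0.98 [209.1 274.1]
frame 0.61 [219.7 198.8]
handle 0.97 [211.3 274.8]
handle 0.9 [216.8 193.5]
strap 0.8 [336.6 257.5]
strap 0.73 [272.4 196.8]
post 0.88 [368.5 198.5]
strap 0.82 [299. 245. 344. 262.]
strap 0.58 [238. 190. 281. 204.]
frame 0.71 [184. 251. 239. 302.]
frame 0.55 [196. 170. 247. 226.]
post 0.74 [353. 180. 390. 215.]
post 0.62 [236. 190. 279. 204.]
{'fx': 384.6527733542251, 'fy': 384.6527733542251, 'cx': 251.10798625560005, 'cy': 190.4016379370703, 'T': array([[ 0.17544667, -0.96094051,  0.21403691,  0.3650489 ],
       [-0.98448762, -0.17160609,  0.03654429,  0.07630634],
       [ 0.00161314, -0.21712826, -0.97614175,  1.03272327],
       [ 0.        ,  0.        ,  0.        ,  1.        ]])}
[[-0.953  0.302 -0.   ]
 [ 0.302  0.953 -0.   ]
 [ 0.    -0.    -1.   ]]
{'fx': 297.3186396354542, 'fy': 297.3186396354542, 'cx': 256.3422993279271, 'cy': 192.06203269501862, 'tool_from_camera': array([[-6.79604195e-04, -9.45064328e-01, -3.26883702e-01,
         8.35335453e-02],
       [ 9.99999425e-01, -3.70992757e-04, -1.00644903e-03,
         1.25897141e-04],
       [ 8.29887587e-04, -3.26884198e-01,  9.45064036e-01,
        -1.34924657e-01],
       [ 0.00000000e+00,  0.00000000e+00,  0.00000000e+00,
         1.00000000e+00]])}
```

View pics/top1.png

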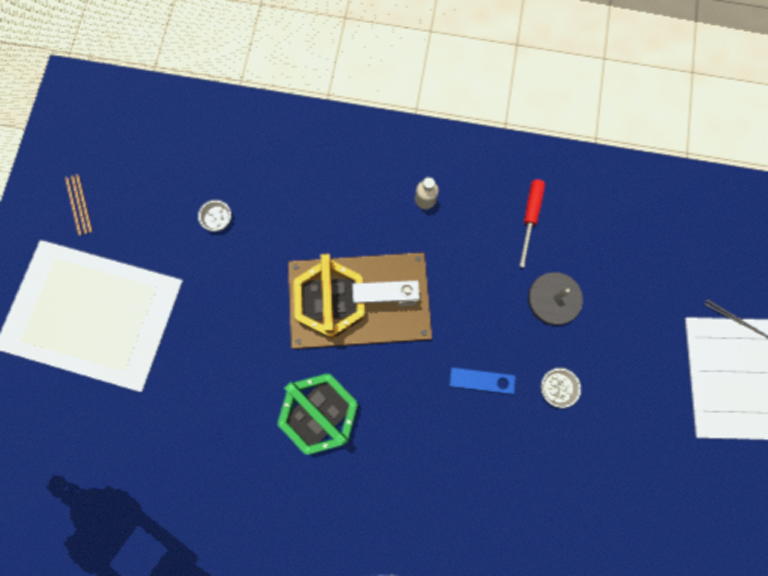

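The top view, in original pixels, shows:
- Strap candidates: the bare aluminium one on the stud (238-281, 190-204) and the blue one (300-344, 245-262). The aluminium strap fits.
- Frame candidates: gold on the bronze plate (219, 198) and green (211, 275). The gold frame fits.
- Post: (370, 199). The larger dish is at (374, 258).

I'll confirm with a crop and measure from the masks.

```bash
python3 - <<'E'
from h import *
save("top","crop1.png",(180,155,400,315),3.5)
def rect(m,z):
    c=max(cv2.findContours(m.astype(np.uint8),cv2.RETR_EXTERNAL,cv2.CHAIN_APPROX_NONE)[0],key=len)[:,0]
    w=np.array([at_z("top",u,v,z)[:2] for u,v in c])*1000
    return cv2.minAreaRect(w.astype(np.float32)), cv2.boxPoints(cv2.minAreaRect(w.astype(np.float32))).round()
for th,z in [("strap",.064),("base",.014),("post",.016),("frame",.054),("dish",.018),("bottle",.04)]:
    for d in ctrl.cut_out("top",th)[:2]:
        print(th,round(d["p"],2),np.round(d["extent"]),*rect(d["mask"],z))
for n,u,v,z in [("eye",271.5,193.5,.064),("handle",216.8,193.5,.099),("post",368.5,198.5,0),("basec",240.9,198.2,0),("frame",219.7,198.8,.014),("strap",272.4,196.8,.054)]:
    print(n,at_z("top",u,v,z).round(4))
E
```

```text
strap 0.82 [236. 189. 280. 202.] ((570.2626342773438, 94.96701049804688), (33.909217834472656, 111.0706787109375), 13.061805725097656) [[541. 145.]
 [566.  37.]
 [599.  45.]
 [574. 153.]]
strap 0.7 [301. 245. 346. 264.] ((449.9598693847656, -87.60417175292969), (32.74770736694336, 107.24280548095703), 2.8326804637908936) [[ 431.  -35.]
 [ 436. -142.]
 [ 469. -140.]
 [ 464.  -33.]]
base 0.76 [194. 168. 291. 232.] ((557.6376342773438, 141.4700469970703), (165.1463165283203, 253.9701690673828), 14.152504920959473) [[447. 244.]
 [509.  -2.]
 [669.  39.]
 [607. 285.]]
post 0.84 [352. 183. 392. 216.] ((621.4133911132812, -205.29287719726562), (93.4437026977539, 97.83931732177734), 10.119153022766113) [[ 567. -165.]
 [ 584. -262.]
 [ 676. -245.]
 [ 659. -149.]]
frame 0.9 [186. 250. 239. 302.] ((348.9390563964844, 170.93772888183594), (117.98651123046875, 130.71173095703125), 21.93379783630371) [[270. 210.]
 [319.  88.]
 [428. 132.]
 [379. 254.]]
frame 0.65 [195. 170. 249. 230.] ((543.8966064453125, 189.12164306640625), (132.73086547851562, 134.14895629882812), 49.88176345825195) [[450. 182.]
 [552.  95.]
 [638. 197.]
 [535. 283.]]
dish 0.81 [130. 136. 152. 154.] ((666.2739868164062, 433.1788635253906), (55.55264663696289, 56.546146392822266), 10.139932632446289) [[634. 456.]
 [644. 400.]
 [699. 410.]
 [689. 466.]]
dish 0.75 [362. 247. 388. 274.] ((466.4978332519531, -232.07640075683594), (63.61714553833008, 64.49974060058594), 53.0640754699707) [[ 422. -238.]
 [ 473. -277.]
 [ 511. -226.]
 [ 460. -187.]]
bottle 0.76 [276. 120. 294. 139.] ((769.5164794921875, 54.24591827392578), (38.58384704589844, 60.11360549926758), 85.62840270996094) [[738.  37.]
 [798.  33.]
 [801.  71.]
 [741.  76.]]
eye [0.5786 0.0594 0.064 ]
handle [0.5471 0.1937 0.099 ]
post [ 0.6256 -0.2055  0.    ]
basec [0.565  0.1386 0.    ]
frame [0.5506 0.1938 0.014 ]
strap [0.5726 0.0555 0.054 ]
```

View pics/crop1.png

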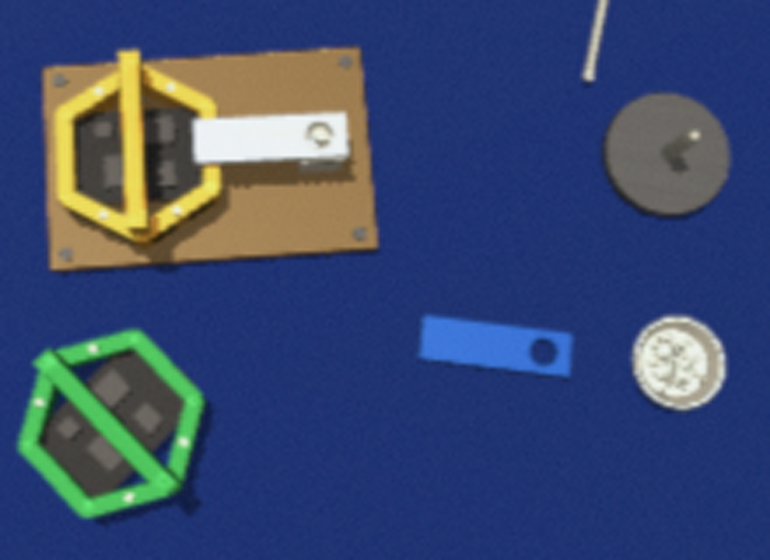

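The crop confirms it: the gold frame is on the bronze plate, the silver strap is on the stud, and the post is on the dark round foot. Next I move over the strap's grip point, at strap y ≈ 60 mm, so the fingers also clear the post's foot later.

The rows are not in the units I measure in: shifts go in shares of 0.6 m and turns go in shares of pi rad. I convert before sending: -0.502 m is -0.8367, -0.342 m is -0.57, 1.028 rad is 0.3272.

>>> shift_gripper(ticks="0.085,-0.8367,-0.57,0.1333,0,0,0.3272 | 0.085,-0.8367,-0.57,0.1333,0,0,0.3272 | 0.085,-0.8367,-0.57,0.1333,0,0,0.3272 | 0.085,-0.8367,-0.57,0.1333,0,0,0.3272 | 0.085,-0.8367,-0.57,0.1333,0,0,0.3272 | 0.085,-0.8367,-0.57,0.1333,0,0,0.3272 | 0.085,-0.8367,-0.57,0.1333,0,0,0.3272 | 0.085,-0.8367,-0.57,0.1333,0,0,0.3272 | 0.085,-0.8367,-0.57,0.1333,0,0,0.3272 | 0.085,-0.8367,-0.57,0.1333,0,0,0.3272 | 0.085,-0.8367,-0.57,0.1333,0,0,0.3272 | 0.085,-0.8367,-0.57,0.1333,0,0,0.3272 | 0.085,-0.8367,-0.57,0.1333,0,0,0.3272 | 0.085,-0.8367,-0.57,0.1333,0,0,0.3272 | 0.085,-0.8367,-0.57,0.1333,0,0,0.3272 | 0.085,-0.8367,-0.57,0.1333,0,0,0.3272 | 0.085,-0.8367,-0.57,0.1333,0,0,0.3272 | 0.085,-0.8367,-0.57,0.1333,0,0,0.3272", grip_force=60)

```text
t: 2.3
tool_pos: [0.5638, 0.1184, 0.1592]
tool_rot: [-1.944, -2.467, 0.0]
contact_force: [0.1, -0.3, 0.2]
opening: 0.0851
grip_force: 0.0
```

```bash
python3 - <<'E'
from h import *
save("wrist","w1.png",s=1.5)
print(R.from_rotvec(ctrl.get_obs()["tool_rot"]).as_matrix().round(3), ctrl.get_obs()["tool_pos"])
for d in ctrl.cut_out("wrist","strap")[:2]:
    c=max(cv2.findContours(d["mask"].astype(np.uint8),cv2.RETR_EXTERNAL,cv2.CHAIN_APPROX_NONE)[0],key=len)[:,0]
    w=(np.array([at_z("wrist",u,v,.064)[:2] for u,v in c])*1000).astype(np.float32)
    r=cv2.minAreaRect(w); print(d["p"],d["extent"],r,cv2.boxPoints(r).round(1))
for th,z in [("strap",.054),("handle",.093),("frame",.014)]:
    for d in ctrl.tip_of("wrist",th)[:2]: print(th,d["p"],d["xy"],at_z("wrist",*d["xy"],z))
E
```

```text
[[-0.235  0.972 -0.   ]
 [ 0.972  0.235  0.   ]
 [ 0.     0.    -1.   ]] [0.563584   0.11891741 0.15943969]
0.79 [240.7, 153.6, 282.2, 280.1] ((572.3980712890625, 98.23747253417969), (32.23657989501953, 113.56591033935547), 13.12522029876709) [[543.8 149.9]
 [569.6  39.3]
 [601.   46.6]
 [575.2 157.2]]
0.19 [159.9, 30.3, 356.0, 179.8] ((547.0242919921875, 193.1199493408203), (124.44025421142578, 127.52159118652344), 55.09199142456055) [[459.1 178.6]
 [563.7 105.6]
 [634.9 207.7]
 [530.3 280.6]]
strap 0.55 [257.6, 250.4] [0.57858309 0.06448877 0.054     ]
handle 0.88 [31.4, 88.9] [0.36122615 0.17674465 0.093     ]
handle 0.7 [256.5, 105.4] [0.54650738 0.19285742 0.093     ]
frame 0.95 [79.1, 86.6] [0.36025462 0.17629746 0.014     ]
frame 0.7 [257.3, 102.0] [0.54737917 0.19286465 0.014     ]
```

View pics/w1.png

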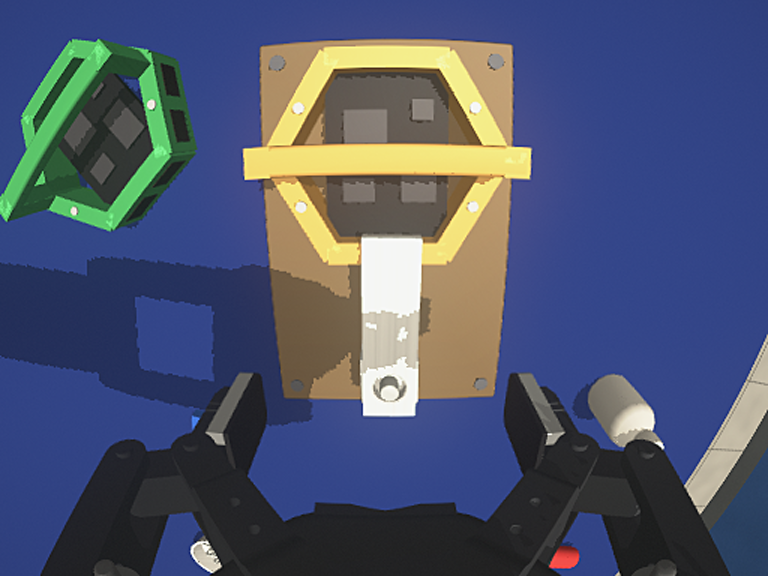

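Wrist view: strap eye at (388, 389), far end at (390, 240), gold rim under its end, and fingers straddling it. Wrist and top agree within 3 mm. I descend and grip.

Scaled: 0.108 m is 0.18, 0.0025 m is 0.0042.

>>> shift_gripper(ticks="0.085,0,0.0042,0.0667,0,0,0 | 0.085,0,0.0042,0.125,0,0,0 | 0.085,0,0.0042,0.1583,0,0,0 | 0.085,0,0.0042,0.18,0,0,0 | 0.085,0,0.0042,0.18,0,0,0 | 0.02,0,0.0042,0.18,0,0,0 | 0.02,0,0.0042,0.18,0,0,0 | 0.02,0,0.0042,0.18,0,0,0 | 0.02,0,0.0042,0.18,0,0,0 | 0.02,0,0.0042,0.18,0,0,0 | 0.02,0,0.0042,0.18,0,0,0 | 0.02,0,0.0042,0.18,0,0,0 | 0.02,0,0.0042,0.18,0,0,0", grip_force=50)

```text
t: 3.63
tool_pos: [0.568, 0.1189, 0.0534]
tool_rot: [1.943, 2.465, 0.004]
contact_force: [0.0, -0.5, 6.4]
opening: 0.0309
grip_force: 50.8
```

Scaled: -0.08 m is -0.1333, -0.055 m is -0.0917.

>>> shift_gripper(ticks="0.02,0,0,-0.0167,0,0,0 | 0.02,0,0,-0.0333,0,0,0 | 0.02,0,0,-0.0583,0,0,0 | 0.02,0,0,-0.0917,0,0,0 | 0.02,0,0,-0.1333,0,0,0 | 0.02,0,0,-0.1333,0,0,0 | 0.02,0,0,-0.1333,0,0,0")

```text
t: 4.22
tool_pos: [0.5677, 0.1189, 0.1337]
tool_rot: [1.942, 2.465, 0.005]
contact_force: [-1.0, 0.1, -1.0]
opening: 0.0307
grip_force: 50.0
```

```bash
python3 - <<'E'
from h import *
save("wrist","w2.png",s=1.5)
o=ctrl.get_obs();print(o["tool_pos"],R.from_rotvec(o["tool_rot"]).as_matrix().round(3),o["contact_force"])
z=o["tool_pos"][2]
for d in ctrl.cut_out("wrist","strap")[:2]:
    c=max(cv2.findContours(d["mask"].astype(np.uint8),cv2.RETR_EXTERNAL,cv2.CHAIN_APPROX_NONE)[0],key=len)[:,0]
    w=(np.array([at_z("wrist",u,v,z+.0105)[:2] for u,v in c])*1000).astype(np.float32)
    r=cv2.minAreaRect(w); print(d["p"],d["extent"],r,cv2.boxPoints(r).round(1))
for d in ctrl.tip_of("wrist","strap")[:2]: print(d["p"],d["xy"],at_z("wrist",*d["xy"],z+.0005))
E
```

```text
[0.56650124 0.11874131 0.13174702] [[-0.234  0.972  0.001]
 [ 0.972  0.234  0.   ]
 [-0.     0.001 -1.   ]] [ 0.19674359  0.14894354 -1.26437433]
0.69 [222.8, 200.5, 295.8, 339.4] ((567.5880126953125, 112.77822875976562), (32.34825897216797, 86.08756256103516), 12.740667343139648) [[542.3 151.2]
 [561.3  67.2]
 [592.9  74.4]
 [573.9 158.3]]
0.47 [117.6, 283.1, 144.7, 328.8] ((496.9378356933594, 84.0977554321289), (18.332355499267578, 8.40595531463623), 53.256717681884766) [[488.1  79.3]
 [494.8  74.2]
 [505.8  88.9]
 [499.1  94. ]]
0.81 [257.2, 334.4] [0.57944566 0.0647427  0.13224702]
```

View pics/w2.png

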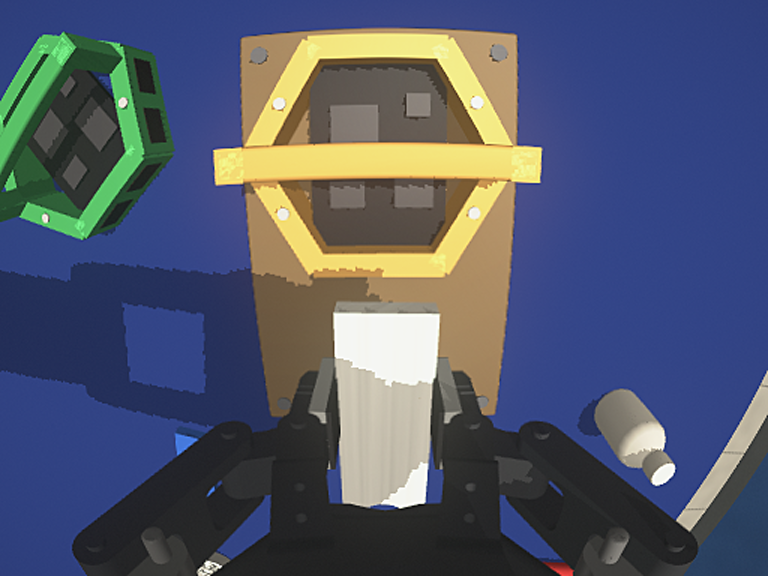

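The strap is held level and the eye is hidden behind the gripper. I move so the post comes into the wrist view on the camera side, rotated to strap yaw 50°, which keeps the fingers off the screwdriver and dish.

Scaled: -0.377 m is -0.6283, 0.0142 m is 0.0237, -0.645 rad is -0.2053.

>>> shift_gripper(ticks="0.02,-0.0333,0.0017,-0.0167,0,0,-0.0159 | 0.02,-0.6283,0.0237,-0.0167,0,0,-0.2053 | 0.02,-0.6283,0.0237,-0.0167,0,0,-0.2053 | 0.02,-0.6283,0.0237,-0.0167,0,0,-0.2053 | 0.02,-0.6283,0.0237,-0.0167,0,0,-0.2053 | 0.02,-0.6283,0.0237,-0.0167,0,0,-0.2053 | 0.02,-0.6283,0.0237,-0.0167,0,0,-0.2053 | 0.02,-0.6283,0.0237,-0.0167,0,0,-0.2053 | 0.02,-0.6283,0.0237,-0.0167,0,0,-0.2053 | 0.02,-0.6283,0.0237,-0.0167,0,0,-0.2053 | 0.02,-0.6283,0.0237,-0.0167,0,0,-0.2053 | 0.02,-0.6283,0.0237,-0.0167,0,0,-0.2053 | 0.02,-0.6283,0.0237,-0.0167,0,0,-0.2053 | 0.02,-0.6283,0.0237,-0.0167,0,0,-0.2053")

```text
t: 5.53
tool_pos: [0.6677, -0.243, 0.14]
tool_rot: [-1.06, -2.955, -0.001]
contact_force: [0.4, 0.3, -0.3]
opening: 0.0305
grip_force: 50.0
```

```bash
python3 - <<'E'
from h import *
save("wrist","w3.png",s=1.5)
o=ctrl.get_obs();Rm=R.from_rotvec(o["tool_rot"]).as_matrix();t=o["tool_pos"];print(t,Rm.round(3),o["contact_force"])
tool=lambda P: (Rm.T@(np.array(P)-t)*1000).round(1)
for th,z in [("post",0)]:
    for d in ctrl.tip_of("wrist",th)[:2]:
        P=at_z("wrist",*d["xy"],z); print(th,d["p"],d["xy"],P,tool(P))
for d in ctrl.cut_out("wrist","post")[:2]:
    c=max(cv2.findContours(d["mask"].astype(np.uint8),cv2.RETR_EXTERNAL,cv2.CHAIN_APPROX_NONE)[0],key=len)[:,0]
    w=(np.array([at_z("wrist",u,v,.016)[:2] for u,v in c])*1000).astype(np.float32)
    print(d["p"],d["extent"],cv2.minEnclosingCircle(w),cv2.fitEllipse(w))
for d in ctrl.cut_out("wrist","strap")[:1]:
    e=d["extent"];print("strap",e); 
    for r in (e[1],e[1]+3,e[1]+6,e[1]+8): print(r,tool(at_z("wrist",(e[0]+e[2])/2,r,t[2]+.0105)))
E
```

```text
[ 0.66794665 -0.24286875  0.14044928] [[-0.772  0.635 -0.001]
 [ 0.635  0.772  0.001]
 [ 0.002 -0.    -1.   ]] [ 5.13328708e-01  5.25627565e-04 -1.59671360e+00]
post 0.88 [258.3, 120.6] [ 0.62448105 -0.20449225  0.        ] [ 57.7   2.1 140.5]
0.86 [202.7, 69.8, 313.9, 177.0] ((625.7850341796875, -206.78680419921875), 48.05197525024414) ((626.0375366210938, -206.95814514160156), (93.8789291381836, 94.3111572265625), 8.606694221496582)
strap [223.5, 200.9, 293.1, 340.6]
200.9 [ 35.5   1.1 -10.4]
203.9 [ 34.    1.1 -10.4]
206.9 [ 32.6   1.1 -10.4]
208.9 [ 31.6   1.1 -10.4]
```

View pics/w3.png

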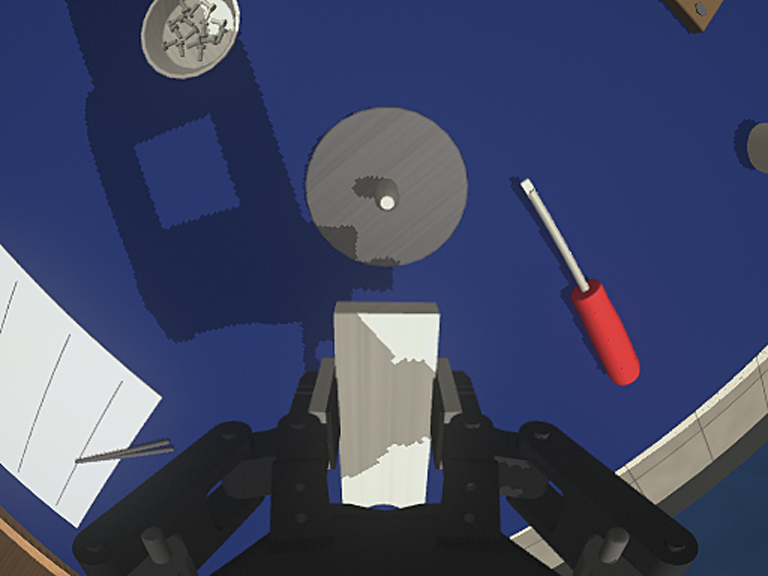

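Strap top edge is at row 313, so the eye is at tool x ≈ -60. The pin top is at (387, 203) and the foot spans columns 305-467. I use the pin top as the cross-check.

```bash
python3 - <<'E'
from h import *
o=ctrl.get_obs();Rm=R.from_rotvec(o["tool_rot"]).as_matrix();t=o["tool_pos"];print(t)
tool=lambda P: (Rm.T@(np.array(P)-t)*1000).round(1)
P=at_z("wrist",387/1.5,203/1.5,.078);print("pin top",P,tool(P))
for c,r in [(333,313),(440,313),(342,500),(427,500)]: print("strap",tool(at_z("wrist",c/1.5,r/1.5,t[2]+.0105)))
P=[.6258,-.2067,.016];print("foot",tool(P))
E
```

```text
[ 0.6683626  -0.24326947  0.14131347]
pin top [ 0.62659186 -0.20714939  0.078     ] [55.2  1.4 63.3]
strap [ 32.6 -15.3 -10.5]
strap [ 32.6  17.1 -10.5]
strap [-47.  -16.4 -10.5]
strap [-47.   16.8 -10.5]
foot [ 56.1   1.2 125.3]
```

Scaled: 0.1155 m is 0.1925, 0.07 m is 0.1167.

>>> shift_gripper(ticks="0.02,0.0333,0.0003,0,0,0,0 | 0.02,0.1,0.0008,0,0,0,0 | 0.02,0.1667,0.0017,0,0,0,0 | 0.02,0.1925,0.0017,0,0,0,0 | 0.02,0.1925,0.0017,0,0,0,0 | 0.02,0.1925,0.0017,0,0,0,0 | 0.02,0.1925,0.0017,0.05,0,0,0 | 0.02,0.1925,0.0017,0.0917,0,0,0 | 0.02,0.1925,0.0017,0.1167,0,0,0 | 0.02,0.1925,0.0017,0.13,0,0,0 | 0.02,0.1925,0.0017,0.1383,0,0,0 | 0.02,0.1925,0.0017,0.1383,0,0,0")

```text
t: 6.73
tool_pos: [0.5803, -0.1706, 0.0578]
tool_rot: [-1.062, -2.956, 0.0]
contact_force: [-0.2, -1.4, -0.9]
opening: 0.031
grip_force: 50.0
```

```bash
python3 - <<'E'
from h import *
o=ctrl.get_obs();print(o["tool_pos"],o["contact_force"],o["wrist_torque"])
P=np.array([.626,-.207,.05])
u,v=proj("scene",P);u,v=int(u),int(v);print(u,v)
save("scene","s1.png",(max(u-60,0),max(v-45,0),u+60,v+45),6)
E
```

```text
[ 0.58026464 -0.17055231  0.05775335] [-0.19564116 -1.4075477  -0.94705978] [ 0.04284954  0.07306331 -0.01054417]
200 282
```

View pics/s1.png

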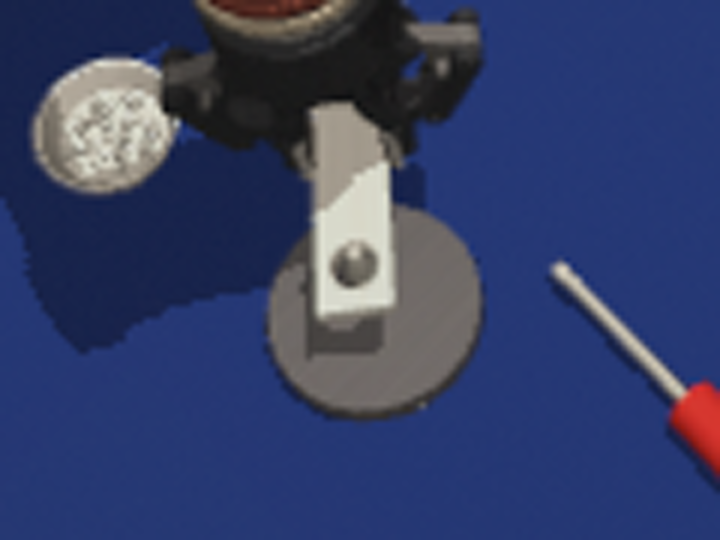

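The pin tip, at about (357, 248), shows inside the eye centred at (354, 265): it is threaded. I keep lowering, gently near the foot.

Scaled: 0.038 m is 0.0633, 0.035 m is 0.0583.

>>> shift_gripper(ticks="0.02,0,0,0.0167,0,0,0 | 0.02,0,0,0.0333,0,0,0 | 0.02,0,0,0.05,0,0,0 | 0.02,0,0,0.0583,0,0,0 | 0.02,0,0,0.0633,0,0,0 | 0.02,0,0,0.0633,0,0,0")

```text
t: 7.28
tool_pos: [0.5791, -0.1699, 0.0189]
tool_rot: [-1.061, -2.955, -0.0]
contact_force: [-0.5, -1.1, -1.5]
opening: 0.0309
grip_force: 50.0
```

>>> shift_gripper(ticks="0.02,0,0,0.0025,0,0,0 | 0.02,0,0,0.0025,0,0,0 | 0.02,0,0,0.005,0,0,0 | 0.02,0,0,0.005,0,0,0")

```text
t: 7.62
tool_pos: [0.5802, -0.1703, 0.0175]
tool_rot: [1.062, 2.956, -0.0]
contact_force: [-0.2, -0.0, -0.8]
opening: 0.0305
grip_force: 50.0
```

Scaled: 0.002 m is 0.0033, 0.001 m is 0.0017.

>>> shift_gripper(ticks="0.02,0,0,0.0017,0,0,0 | 0.02,0,0,0.0033,0,0,0 | 0.02,0,0,0.0033,0,0,0")

```text
t: 7.87
tool_pos: [0.5801, -0.1703, 0.0155]
tool_rot: [1.062, 2.956, -0.0]
contact_force: [-0.2, -0.4, -0.5]
opening: 0.0311
grip_force: 50.0
```

>>> shift_gripper(ticks="0.02,0,0,0.0017,0,0,0 | 0.02,0,0,0.0017,0,0,0 | 0.02,0,0,0.0017,0,0,0")

```text
t: 8.12
tool_pos: [0.5802, -0.1703, 0.0153]
tool_rot: [-1.062, -2.957, 0.0]
contact_force: [-2.3, 0.5, 4.6]
opening: 0.0305
grip_force: 50.7
```

Contact at the expected height, with the underside at about 16 mm and 4.6 N. I open the gripper and check.

Scaled: -0.13 m is -0.2167, -0.1 m is -0.1667.

>>> shift_gripper(ticks="0.036,0,0,-0.0008,0,0,0 | 0.045,0,0,-0.0008,0,0,0 | 0.07,0,0,-0.0008,0,0,0 | 0.07,0,0,-0.0008,0,0,0 | 0.07,0,0,-0.0008,0,0,0 | 0.07,0,0,-0.0008,0,0,0 | 0.07,0,0,-0.0333,0,0,0 | 0.07,0,0,-0.1,0,0,0 | 0.07,0,0,-0.1667,0,0,0 | 0.07,0,0,-0.2167,0,0,0 | 0.07,0,0,-0.2167,0,0,0 | 0.07,0,0,-0.2167,0,0,0")

```text
t: 9.12
tool_pos: [0.5817, -0.1709, 0.1477]
tool_rot: [1.06, 2.951, -0.001]
contact_force: [-0.4, 0.4, -0.6]
opening: 0.0702
grip_force: 0.0
```

```bash
python3 - <<'E'
from h import *
o=ctrl.get_obs();print(o["tool_pos"],o["contact_force"],o["opening"])
save("scene","s2.png",(130,225,270,330),5)
E
```

```text
[ 0.58170512 -0.1709474   0.1476556 ] [-0.36306078  0.36420657 -0.58614538] 0.0701923960556584
```

View pics/s2.png

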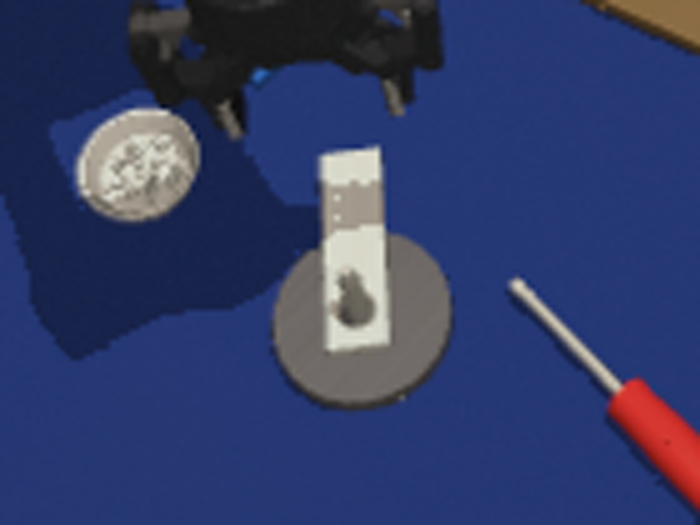

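The strap lies flat on the foot with the pin through its eye at (350, 295), and it is released. Now to a point above the handle.

Scaled: 0.2589 m is 0.4315, 0.2576 m is 0.4293, -0.922 rad is -0.2935.

>>> shift_gripper(ticks="0.085,0.0333,0.0333,-0.025,0,0,-0.0159 | 0.085,0.4293,0.4315,-0.05,0,0,-0.2935 | 0.085,0.4293,0.4315,-0.05,0,0,-0.2935 | 0.085,0.4293,0.4315,-0.05,0,0,-0.2935 | 0.085,0.4293,0.4315,-0.05,0,0,-0.2935 | 0.085,0.4293,0.4315,-0.05,0,0,-0.2935 | 0.085,0.4293,0.4315,-0.05,0,0,-0.2935 | 0.085,0.4293,0.4315,-0.05,0,0,-0.2935 | 0.085,0.4293,0.4315,-0.05,0,0,-0.2935 | 0.085,0.4293,0.4315,-0.05,0,0,-0.2935 | 0.085,0.4293,0.4315,-0.05,0,0,-0.2935 | 0.085,0.4293,0.4315,-0.05,0,0,-0.2935 | 0.085,0.4293,0.4315,-0.05,0,0,-0.2935 | 0.085,0.4293,0.4315,-0.05,0,0,-0.2935")

```text
t: 10.33
tool_pos: [0.546, 0.1919, 0.1734]
tool_rot: [0.36, -3.119, 0.001]
contact_force: [0.5, 0.1, 0.1]
opening: 0.0848
grip_force: 0.0
```

```bash
python3 - <<'E'
from h import *
save("wrist","w4.png",s=1.5)
o=ctrl.get_obs();Rm=R.from_rotvec(o["tool_rot"]).as_matrix();t=o["tool_pos"];print(t,Rm.round(3))
tool=lambda P: (Rm.T@(np.array(P)-t)*1000).round(1)
for d in ctrl.tip_of("wrist","handle")[:2]:
    P=at_z("wrist",*d["xy"],.093); print(d["p"],d["xy"],P,tool(P))
E
```

```text
[0.54609211 0.19191717 0.17371531] [[-0.974 -0.228 -0.001]
 [-0.228  0.974 -0.   ]
 [ 0.001 -0.    -1.   ]]
0.69 [254.5, 206.5] [0.54940671 0.19080206 0.093     ] [-3.1 -1.8 80.7]
```

View pics/w4.png

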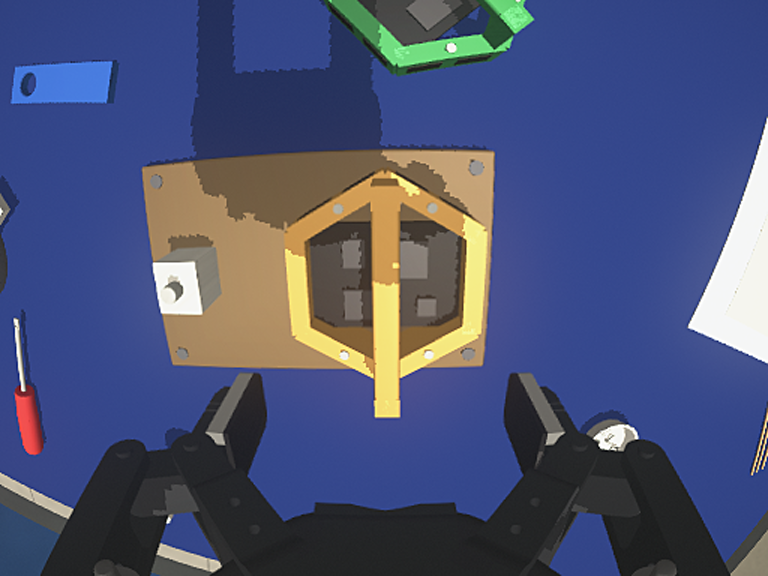

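The bar runs vertically in the wrist view at column 386, rows 180-410, centred between the fingers. I descend and grip it.

Scaled: 0.0915 m is 0.1525, -0.0015 m is -0.0025.

>>> shift_gripper(ticks="0.085,-0.0025,-0.0013,0.0667,0,0,0 | 0.085,-0.0025,-0.0013,0.1167,0,0,0 | 0.085,-0.0025,-0.0013,0.1417,0,0,0 | 0.085,-0.0025,-0.0013,0.1525,0,0,0 | 0.085,-0.0025,-0.0013,0.1525,0,0,0 | 0,-0.0025,-0.0013,0.1525,0,0,0 | 0,-0.0025,-0.0013,0.1525,0,0,0 | 0,-0.0025,-0.0013,0.1525,0,0,0 | 0,-0.0025,-0.0013,0.1525,0,0,0 | 0,-0.0025,-0.0013,0.1525,0,0,0 | 0,-0.0025,-0.0013,0.1525,0,0,0 | 0,-0.0025,-0.0013,0.1525,0,0,0 | 0,-0.0025,-0.0013,0.1525,0,0,0 | 0,-0.0025,-0.0013,0.1525,0,0,0 | 0,-0.0025,-0.0013,0.1525,0,0,0", grip_force=90)

```text
t: 11.68
tool_pos: [0.5482, 0.1929, 0.0838]
tool_rot: [-0.364, 3.119, -0.001]
contact_force: [-1.4, -1.4, 5.6]
opening: 0.0126
grip_force: 88.5
```

Scaled: -0.13 m is -0.2167, -0.122 m is -0.2033.

>>> shift_gripper(ticks="0,0,0,-0.0067,0,0,0 | 0,0,0,-0.0167,0,0,0 | 0,0,0,-0.0283,0,0,0 | 0,0,0,-0.0417,0,0,0 | 0,0,0,-0.0583,0,0,0 | 0,0,0,-0.0833,0,0,0 | 0,0,0,-0.1167,0,0,0 | 0,0,0,-0.15,0,0,0 | 0,0,0,-0.1833,0,0,0 | 0,0,0,-0.2033,0,0,0 | 0,0,0,-0.2167,0,0,0 | 0,0,0,-0.2167,0,0,0 | 0,0,0,-0.2167,0,0,0 | 0,0,0,-0.2167,0,0,0 | 0,0,0,-0.2167,0,0,0 | 0,0,0,-0.2167,0,0,0")

```text
t: 13.02
tool_pos: [0.5469, 0.1929, 0.2112]
tool_rot: [0.364, -3.118, 0.0]
contact_force: [-0.3, -0.1, -4.5]
opening: 0.0119
grip_force: 87.9
```

```bash
python3 - <<'E'
from h import *
o=ctrl.get_obs();print(o["tool_pos"],o["contact_force"],o["wrist_torque"],o["opening"],o["grip_force"])
a=ctrl.get_image("scene")[100:384,100:420];b=ctrl.get_image("wrist")
cv2.imwrite("pics/f.png",np.hstack([cv2.resize(a,(400,355)),cv2.resize(b,(400,355))])[:,:,::-1])
E
```

```text
[0.54691676 0.19285283 0.21118899] [-0.26515777 -0.09001308 -4.4523397 ] [ 0.01331575 -0.03126719 -0.05325254] 0.011873537798991921 87.87864446640015
```

View pics/f.png

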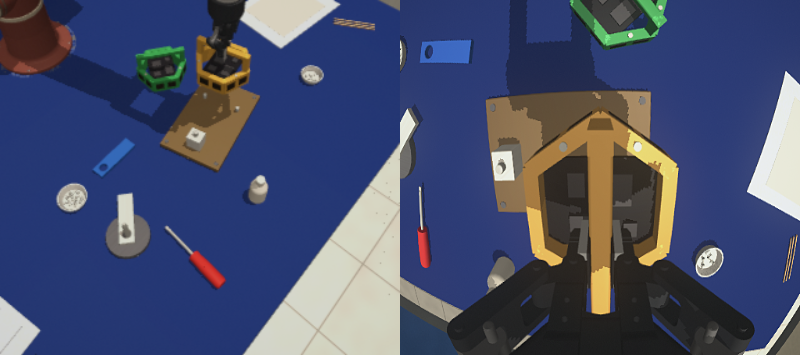

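The gold frame is held level and clear of the plate (carried weight 4.5 N, underside about 14 cm up), and the strap is still on the post at (127, 225). The other objects are where they were. I hand in.

```bash
python3 -c "
from station import ctrl
print(ctrl.finish_job())"
```

```text
the job is handed in; nothing more can be done
None
```

I handed the job in at about 13 s: the strap is parked flat on the post and released, and the gold frame is held level by its bridge handle with its underside about 14 cm above the bench (no verdict came back).

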